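# Third hand at the stamp-riveting jig

### The arm

A 7-joint arm with a two-finger parallel gripper is mounted at the origin on the work surface. World frame = base frame: x ahead of the robot, y to its left, z up, the work surface at z = 0. Lengths are in m, angles in rad, forces in N, time in s.
With the tool pointing down it reaches from about 0.35 to 0.9 m from the base axis. Payload 8.1 kg.
Tool frame: the origin (TCP) lies on the centre line of the jaws, within the pads' length; the fingertips stand 14 mm ahead of it and the grasp point (between the pads) lies 5 mm behind it; z points along the fingers, y is the direction in which the jaws open and shut (so a half turn about z gives the same grasp; the last joint's range is limited). The gripper opens to 92 mm and grips with 3 to 60 N. Pads are 19 mm wide; open, the fingers measure 130 mm over their backs; the gripper's body (75 mm by 190 mm) begins 47 mm behind the grasp point.
Start: joints at [-0.103, 0.434, 0.025, 1.573, -0.012, 1.134, -0.075], TCP at [0.625, -0, 0.206] pointing down, gripper open.
Joint ranges: [-2.62, 2.62], [-0.44, 2.09], [-1.27, 1.32], [0.08, 2.57], [-1.32, 4.46], [0.12, 2], [-2.74, 2.74]. Speed limits (rad/s): [2.22, 2.22, 3.01, 3.01, 3.14, 3.14, 3.14].

### API

Orientations are given as a rotation vector (axis times angle).
In Python, from cell import observe, eyes, arm gives the robot as it stands.
- The arm moves only by the tool step_arm, never from a script. Its argument "series" is a list that holds one entry, the list of rows, each a list of 5 numbers: the finger opening in m, from 0 to 0.0918, then the shift along the world's x, y, z in m, then the turn about the world's z in degrees. In form: [[[hand, dx, dy, dz, spin], ...]]. A call has 1 to 20 rows; each row is the pose to reach, as a shift and turn from the pose measured when the call began; what a row does not reach only later rows make up. A row lasts 1/12 s, in which the tool goes at most 41.7 mm and 7.16 degrees, less where a joint would pass 70% of its speed; a pose out of reach is approached as far as the arm can. A call with a gripper value outside its range is refused whole. The fingers move at their own pace and stop on an object; "squeeze" is the grip in N (left out, the last holds). Time passes only in rows, so rows that repeat a pose let the fingers close. It gives the time, the measured TCP pose, the force and the opening at its end, in the units of the state.
- observe(): the state, without advancing time (a new reading comes with each control period).
- eyes.get_image(name): name is "scene" or "side" or "wrist"; returns (picture, depth): 420x560x3 uint8, red, green, blue; 420x560 float32, m along the optical axis (not along the pixel's ray), 0 where there is no reading.
- eyes.camera_params(name): a dict with "intrinsics" (3x3 intrinsics, pixels), "position" and "attitude" of the camera in the world. Camera axes: x right, y down, z forward; pixel columns grow to the right and rows downward; lengths in m; the calibration is good to about 2 mm. A picture is of the moment at which its call begins: read the wrist's pose just before it. camera_params takes no time and is no camera call; for the wrist camera it gives the pose at the moment of the call.
- arm.sign_off(): hands the job in, once; it reports no verdict.
The state is a dict: "clock": time; "joints": joint angles; "dq": joint speeds; "joint_efforts": joint torques, N m; "position": TCP position; "ee_rot": TCP orientation; "force": force on the tool from outside, world axes, zero at the start; "ft_torque": the same for the moment, N m; "width": opening from 0.0 (shut) to 1.0 (fully open).
Only numpy, scipy, OpenCV 4.12 (cv2) and the standard library are available. Lean on these libraries where they do the work, as an engineer would, in place of code of your own. Each camera call takes 0.05 s, during which the arm holds its last target.

### The job

Be my third hand: lift the square copper batik stamp (the one with a notch in one side) onto the wooden jig board and turn it so that its notch faces the steel tongue of the sprung stop. With the stamp flat on the board and the tongue in the notch, press it squarely against the stop with a steady 12 newtons or so, which drives the stop back about 20 mm, without ever bottoming the stop; leave the round stamp, the rivet tin and the hammer alone. Finish while still holding it pressed like that: do not let go, I will rivet it.

Things in the scene. Friction and masses are not known exactly. Their poses are not given: they have to be found in the camera images.
- stamp: Square copper batik stamp, loose, 0.4 to 0.8 kg: block 90 x 90 mm, 32 mm high, dark strip lattice on its back, a notch in one side, a dark wooden bar handle on top (80 mm high in all; see handle). Origin: centre of the underside; z up; +x points to the notched side, whose face is 45 mm from the origin.
- notch (a point): Point on the stamp in the plane of its notched side, in the middle of the notch mouth, 45 mm from the stamp's origin along its +x and 17 mm above its underside; axes as the stamp's. The notch goes through the full height, is 20 mm wide and 14 mm deep, and flares to 32 mm at the mouth.
- handle (a point): Centre of the stamp's handle bar, 68 mm above the underside, over the stamp's origin; axes as the stamp's. The bar is 24 mm thick (along x), 86 mm long (along y), 24 mm high, on two legs at y = +-32 mm. Gripped from above across its 24 mm, the fingers close along the stamp's x.
- jig: Riveting jig, fixed to the table: wooden board 300 mm (x) by 190 mm (y), top 15 mm above the table, x = -110 to +190 mm of its origin. Origin: at table height under the board's centre line; z up; +x is the pressing direction, towards the stop. The board is free from x = -110 to +30 mm. A fixed steel back block, top 60 mm above the table, stands at x = 130 to 156 mm.
- stop_face (a point): Middle of the face of the sprung stop at its lower edge: 40 mm from the jig's origin along +x and 17 mm above the table at rest; moves with the stop; axes as the jig's. The stop is an upright steel plate 12 mm thick, 120 mm wide (y), 42 mm high, its flat face towards -x. From the middle of the face a vertical tongue, 12 mm wide, 30 mm high, round-nosed, stands out 10 mm towards -x.
- stop (a joint): How far the sprung stop is pushed back along the jig's +x, in m: 0 at rest, 0.035 is its hard end. Spring of 600 N/m without preload: 0.020 m is 12 N.
- round_stamp: Bystander: round copper stamp, 84 mm across, no notch, with a similar bar handle, 76 mm high in all; stands loose on the table. Origin: centre of the underside.
- rivet_tin: Bystander: open aluminium tin of copper rivets, 72 mm across, 30 mm high, loose. Origin: centre of the underside.
- hammer: Bystander: hammer about 240 mm long lying on the table, loose. Origin: on its underside; its x axis runs along the handle towards the head.
Things that resemble listed ones, but are neither listed nor needed, are in the scene too. What is shaped like the stamp but green or yellow is not meant.

How it is judged:
At the end, for the whole second after the job is handed in: Through the last second the gripper holds the still stamp: flat on the board (5 mm, tilt under 0.08 rad), square to the jig within 0.1 rad, tongue in the notch (6 mm sideways), notched side on the stop face (5 mm), stop pushed back 13.5 to 27 mm with 8 to 16.5 N (contact force between stamp and stop between 8 and 16.5 N and value of joint stop between 0.0135 and 0.027 m and x of notch in the frame of stop_face between -0.005 and 0.004 m and y of notch in the frame of stop_face between -0.006 and 0.006 m and z of stamp in the frame of jig between 0.01 and 0.02 m and angle between the x axis of stamp and the x axis of jig, either way round below 0.1 rad and angle between stamp's own z axis and vertical below 0.08 rad and contact force between the fingers and stamp above 2 N and linear speed of stamp below 0.01 m/s); the arm keeps its last pose, push and grip.
It fails at once if the stop is driven to its hard end (beyond 33 mm) (value of joint stop above 0.033 m).
It fails at once if the round stamp is disturbed (moved over 20 mm) (distance of round_stamp from where it was at the start of the episode above 0.02 m).
It fails at once if the rivet tin is disturbed (moved over 20 mm) (distance of rivet_tin from where it was at the start of the episode above 0.02 m).
It fails at once if the hammer is disturbed (moved over 20 mm) (distance of hammer from where it was at the start of the episode above 0.02 m).
It also fails if it takes over 40 s, if anything falls off the work surface, if the arm or the gripper's body presses on something with over 40 N, if the wrist force passes 120 N, or if a joint passes its speed limit or range.

## Working session

There is one attempt and no reset: what is moved stays moved. The work goes in short steps, Python scripts to look and compute and a tool call to move; the robot and the scene stay as the last step left them, time stands still between calls to the robot, and variables do not carry over. Pictures are saved under pics/ and viewed, and the job is handed in when it is done.

Besides the shell and the picture viewer there is one more tool, called after "Request:" as name([rows], argument=value, ...), one row to a line, values as JSON. step_arm: Moves the arm, as the interface text tells. Its arguments: {"type":"object","properties":{"series":{"type":"array"},"squeeze":{"type":"number"}},"required":["series"]}

```bash
mkdir -p pics; ls
cat > h.py <<'E'
import numpy as np, cv2
from cell import observe, eyes, arm
from scipy.spatial.transform import Rotation as R
def cam(n):
    p=eyes.camera_params(n); K=np.array(p["intrinsics"]); a=np.array(p["attitude"]); 
    Rm=a if a.shape==(3,3) else R.from_rotvec(a).as_matrix()
    return K,np.array(p["position"]),Rm
def grab(n,f):
    c=cam(n); im,d=eyes.get_image(n); cv2.imwrite("pics/%s.png"%f,im[:,:,::-1]); np.savez("pics/%s.npz"%f,im=im,d=d,K=c[0],p=c[1],R=c[2]); return im,d,c
def load(f):
    z=np.load("pics/%s.npz"%f); return z["im"],z["d"],(z["K"],z["p"],z["R"])
def ray(c,u,v,z):
    K,p,Rm=c; uv=np.stack([np.atleast_1d(u),np.atleast_1d(v),np.ones(np.size(u))]).astype(float)
    r=(Rm@np.linalg.inv(K)@uv).T
    return p+r*((z-p[2])/r[:,2])[:,None]
def cloud(d,c):
    K,p,Rm=c; v,u=np.indices(d.shape); uv=np.stack([u,v,np.ones_like(u)],-1).astype(float)
    return (uv@np.linalg.inv(K).T*d[...,None])@Rm.T+p
E
python3 - <<'E'
from h import *
print(observe())
for n in("scene","side","wrist"):
    im,d,c=grab(n,n+"0"); print(n,eyes.camera_params(n))
E
```

```text
pics
{'clock': 0.0, 'joints': array([-0.10255399,  0.43524321,  0.02496906,  1.574106  , -0.0116152 ,
        1.13400394, -0.0750962 ]), 'dq': array([ 7.10170334e-04,  6.97153397e-05, -4.73026572e-04,  1.01350201e-03,
        1.60275575e-04,  6.18512759e-04, -6.21860159e-04]), 'joint_efforts': array([ 3.89017032e-04, -6.67853522e+01,  9.84863900e-01, -3.14464223e+01,
       -6.05165795e-02,  4.27553023e-02,  1.12382318e-04]), 'position': array([ 6.24444633e-01, -8.23400382e-05,  2.04828947e-01]), 'ee_rot': array([-2.22082933e+00, -2.22057393e+00,  1.93339722e-03]), 'force': array([ 0.90269809, -0.71437629, -0.01812301]), 'ft_torque': array([ 0.05428979, -0.00095647,  0.01695124]), 'width': 0.9986403967457389}
scene {'intrinsics': array([[493.36922946,   0.        , 279.67559404],
       [  0.        , 493.36922946, 208.51544494],
       [  0.        ,   0.        ,   1.        ]]), 'position': array([1.1436656 , 0.57798786, 1.09348899]), 'attitude': array([-0.94337082, -2.61912875,  0.88869877])}
side {'intrinsics': array([[490.15680143,   0.        , 276.87486877],
       [  0.        , 490.15680143, 209.58906384],
       [  0.        ,   0.        ,   1.        ]]), 'position': array([0.62054294, 1.23454378, 0.77302911]), 'attitude': array([-0.01815732,  2.68042439, -1.57139897])}
wrist {'intrinsics': array([[334.70866983,   0.        , 282.8371502 ],
       [  0.        , 334.70866983, 210.19987504],
       [  0.        ,   0.        ,   1.        ]]), 'position': array([0.62472072, 0.06639925, 0.38415255]), 'attitude': array([ 2.88922603e+00, -1.61807414e-04, -2.28958617e-03])}
```

View pics/scene0.png

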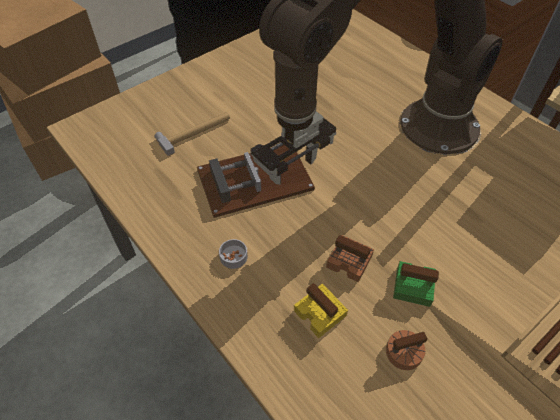

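View pics/side0.png

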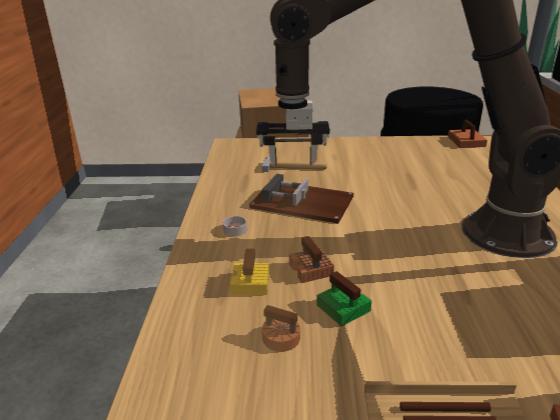

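View pics/wrist0.png

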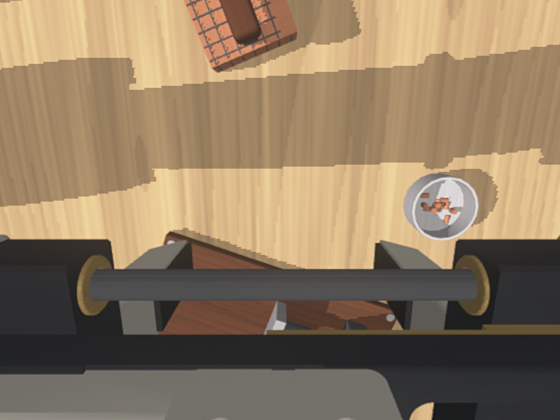

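The scene view shows the copper stamp at (350,257), the jig at (255,180), the tin at (233,254), the round stamp at (405,350), and green and yellow decoys. I'll zoom in and compute clouds.

Run:
```python
from h import *
a,_,_=load("scene0"); b,_,_=load("side0")
x=cv2.resize(a[225:290,320:385],(400,400),interpolation=cv2.INTER_CUBIC)
y=cv2.resize(b[225:290,280:345],(400,400),interpolation=cv2.INTER_CUBIC)
cv2.imwrite("pics/z1.png",np.hstack([x,y])[:,:,::-1])
x=cv2.resize(a[140:220,190:325],(800,474),interpolation=cv2.INTER_CUBIC)
cv2.imwrite("pics/z2.png",x[:,:,::-1])
for n,(u,v) in {"scene0":(350,245),"side0":(313,252)}.items():
    im,d,c=load(n); P=cloud(d,c)
    hsv=cv2.cvtColor(im,cv2.COLOR_RGB2HSV)
    # stamp region by position
    print(n,P[v,u])
    ok=(d>0)&(np.linalg.norm(P[...,:2]-P[v,u,:2],axis=-1)<.09)
    for lo,hi in((.024,.04),(.06,.09)):
        m=ok&(P[...,2]>lo)&(P[...,2]<hi); Q=P[m]
        r=cv2.minAreaRect(Q[:,:2].astype(np.float32)*1000); print(lo,len(Q),np.median(Q[:,2]),r)
    for nm,box in {"x":None}.items():pass
```

```text
scene0 [0.5872324  0.17732386 0.0826792 ]
0.024 679 0.03264847462304976 ((579.824462890625, 178.4017333984375), (94.64573669433594, 91.41342163085938), 21.34432029724121)
0.06 417 0.07880664151696992 ((581.0128173828125, 179.04165649414062), (27.396766662597656, 86.01856231689453), 20.97089385986328)
side0 [0.57469172 0.21443233 0.07984756]
0.024 614 0.03268666907555107 ((579.9020385742188, 180.3218536376953), (91.72636413574219, 94.06586456298828), 20.981401443481445)
0.06 288 0.07899980059906075 ((580.11962890625, 181.1781463623047), (24.583698272705078, 90.60437774658203), 22.16983985900879)
```

View pics/z1.png

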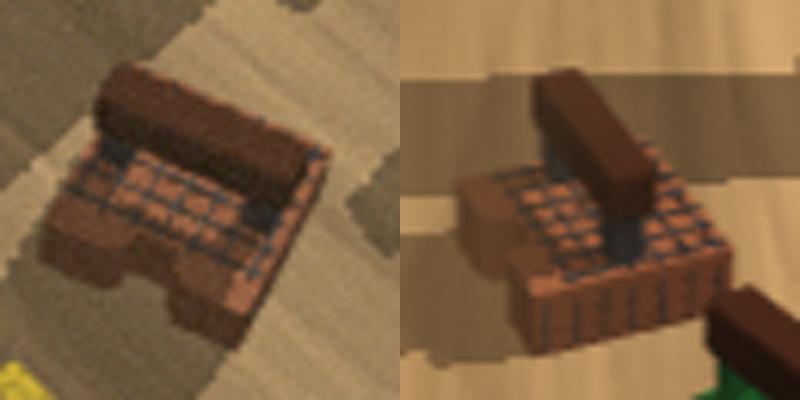

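View pics/z2.png

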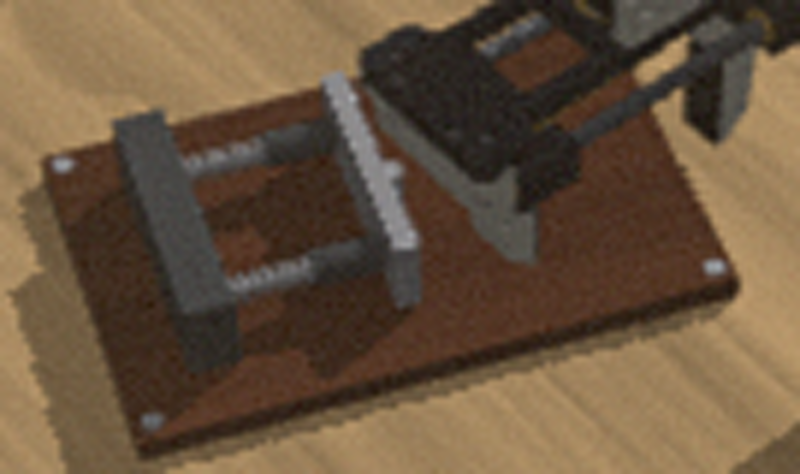

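The notch is on the +x side, so stamp yaw is about 21.3° and its centre is about (0.580, 0.180). Next, measure the jig.

Run:
```python
from h import *
for n in("scene0","side0"):
    im,d,c=load(n); P=cloud(d,c); hsv=cv2.cvtColor(im,cv2.COLOR_RGB2HSV)
    reg=(d>0)&(P[...,0]>.5)&(P[...,0]<1.0)&(P[...,1]<.14)&(P[...,1]>-.2)
    m=reg&(P[...,2]>.009)&(P[...,2]<.021)
    k,l,s,_=cv2.connectedComponentsWithStats(m.astype(np.uint8)); i=1+np.argmax(s[1:,4]); 
    Q=P[m]; r=cv2.minAreaRect(Q[:,:2].astype(np.float32)*1000); print(n,len(Q),np.median(Q[:,2]),r)
    Q=P[l==i]; print(s[i],cv2.minAreaRect(Q[:,:2].astype(np.float32)*1000))
    # screws
    b=reg&(hsv[...,1]<70)&(hsv[...,2]>110)&(P[...,2]<.025)
    k,l,s,ce=cv2.connectedComponentsWithStats(b.astype(np.uint8))
    for j in range(1,k):
        if s[j,4]>=3: print("scr",ce[j],s[j,4],ray(c,*ce[j],.016))
    t=reg&(P[...,2]>.053)&(P[...,2]<.068)
    k,l,s,ce=cv2.connectedComponentsWithStats(t.astype(np.uint8))
    for j in range(1,k):
        if s[j,4]>=20:
            Q=P[l==j]; print("top",ce[j],s[j,4],Q[:,2].mean(),cv2.minAreaRect(Q[:,:2].astype(np.float32)*1000))
```

```text
scene0 1995 0.015402746256102384 ((668.5995483398438, -93.64627075195312), (337.39520263671875, 212.75901794433594), 0.4310106635093689)
[ 209  168  102   48 1812] ((617.7181396484375, -157.83506774902344), (111.37588500976562, 286.4913635253906), 70.0602035522461)
scr [222. 243.] 3 [[ 0.80384433 -0.0667435   0.016     ]]
scr [227.71428571 258.0952381 ] 42 [[ 0.8195045  -0.01980002  0.016     ]]
scr [241.5  251.75] 4 [[ 0.7808384  -0.01267076  0.016     ]]
scr [227.05882353 254.11764706] 17 [[ 0.81376095 -0.03057715  0.016     ]]
scr [245.         253.66666667] 3 [[ 0.77740559 -0.00227387  0.016     ]]
scr [241.  257.6] 5 [[7.92454971e-01 6.53718528e-04 1.60000000e-02]]
top [254.94252874 174.79310345] 87 0.059123483125251314 ((612.767578125, -170.40318298339844), (63.325199127197266, 12.431042671203613), 70.135498046875)
top [223.32692308 188.25      ] 104 0.06036000380429278 ((709.9432373046875, -185.80084228515625), (36.325416564941406, 25.992271423339844), 69.01549530029297)
side0 1360 0.01564688453285762 ((667.04296875, -91.02762603759766), (217.6995849609375, 333.7200622558594), 89.98284149169922)
[ 249  197   86   24 1196] ((616.6658935546875, -161.80172729492188), (130.60850524902344, 286.9352722167969), 72.04080200195312)
scr [298.   200.75] 8 [[ 0.60842628 -0.17633156  0.016     ]]
scr [227.28205128 221.84615385] 39 [[ 0.82481624 -0.04418005  0.016     ]]
scr [242.         230.08571429] 70 [[0.77553426 0.00413804 0.016     ]]
scr [235.9  224.65] 20 [[ 0.79678664 -0.02727991  0.016     ]]
top [267.         188.47368421] 57 0.05964402219645428 ((708.8387451171875, -182.8857421875), (36.34552764892578, 26.585830688476562), 72.53829193115234)
top [296.92156863 190.43137255] 51 0.05878980083886737 ((613.0331420898438, -168.48834228515625), (65.76431274414062, 15.412130355834961), 67.2808609008789)
```

Run:
```python
from h import *
for n in("scene0","side0"):
    im,d,c=load(n); P=cloud(d,c); hsv=cv2.cvtColor(im,cv2.COLOR_RGB2HSV)
    reg=(d>0)&(P[...,0]>.4)&(P[...,0]<1.0)&(P[...,1]<.14)&(P[...,1]>-.4)
    brown=(hsv[...,2]<130)&((hsv[...,0]<9)|(hsv[...,0]>170))
    m=reg&(P[...,2]>.011)&(P[...,2]<.020)&brown
    m=cv2.morphologyEx(m.astype(np.uint8),cv2.MORPH_OPEN,np.ones((2,2)))>0
    k,l,s,_=cv2.connectedComponentsWithStats(m.astype(np.uint8)); i=1+np.argmax(s[1:,4]); 
    Q=P[l==i]; print(n,s[i],cv2.minAreaRect(Q[:,:2].astype(np.float32)*1000))
    b=reg&(hsv[...,1]<70)&(hsv[...,2]>110)&(P[...,2]<.025)&(P[...,2]>.005)
    k,l,s,ce=cv2.connectedComponentsWithStats(b.astype(np.uint8))
    for j in range(1,k):
        if s[j,4]>=3: print("scr",ce[j],s[j,4],ray(c,*ce[j],.016))
    t=reg&(P[...,2]>.050)&(P[...,2]<.068)
    k,l,s,ce=cv2.connectedComponentsWithStats(t.astype(np.uint8))
    for j in range(1,k):
        if s[j,4]>=20:
            Q=P[l==j]; print("top",ce[j],s[j,4],Q[:,2].mean(),cv2.minAreaRect(Q[:,:2].astype(np.float32)*1000))
    cv2.imwrite("pics/m_%s.png"%n,m*255)
```

```text
scene0 [234 266   2   2   4] ((819.071044921875, 7.8390889167785645), (4.10114860534668, 2.6832730770111084), 65.03958892822266)
scr [200.  167.5] 6 [[ 0.69883127 -0.32452444  0.016     ]]
scr [310.  184.5] 6 [[ 0.4932174  -0.06957894  0.016     ]]
scr [220.625 254.   ] 8 [[ 0.82629415 -0.04140739  0.016     ]]
scr [228. 255.] 4 [[ 0.81346695 -0.02687377  0.016     ]]
scr [225.66666667 259.33333333] 3 [[ 0.82570407 -0.02013158  0.016     ]]
scr [233.09090909 259.54545455] 11 [[ 0.81148797 -0.00755062  0.016     ]]
top [251.92857143 167.92261905] 168 0.058879374454616974 ((600.4133911132812, -197.24815368652344), (122.21875762939453, 17.36390495300293), 70.00747680664062)
top [218.85793872 176.62674095] 359 0.06019996019382957 ((693.004638671875, -231.91265869140625), (134.73243713378906, 26.33388900756836), 69.77333068847656)
side0 [339 194   3   4  10] ((468.9886779785156, -211.01597595214844), (28.808189392089844, 6.672625541687012), 84.7425537109375)
scr [306. 190.] 5 [[ 0.58049469 -0.25311092  0.016     ]]
scr [298.   200.75] 8 [[ 0.60842628 -0.17633156  0.016     ]]
scr [336. 217.] 3 [[ 0.49317926 -0.06908184  0.016     ]]
scr [227.28205128 221.84615385] 39 [[ 0.82481624 -0.04418005  0.016     ]]
scr [241.89285714 229.73214286] 56 [[0.77603163 0.00214056 0.016     ]]
scr [235.45454545 224.36363636] 11 [[ 0.79830515 -0.02897356  0.016     ]]
top [271.86021505 183.16129032] 186 0.059416020934960984 ((693.3543701171875, -228.3938446044922), (131.99917602539062, 29.588756561279297), 70.5960693359375)
top [299.36734694 187.57142857] 98 0.05787533137541795 ((602.50439453125, -193.6671142578125), (120.40412139892578, 15.443340301513672), 67.63050842285156)[ WARN:0@0.394] global loadsave.cpp:1063 imwrite_ Unsupported depth image for selected encoder is fallbacked to CV_8U.
```

Both views agree: jig yaw is about −20.1° with its origin near (0.5587, −0.1818). I'll hover over the stamp with the jaws turned +21°.

Request:
step_arm([
  [[0.06, -0.009, 0.036, 0, 5], [0.06, -0.018, 0.072, 0, 10], [0.06, -0.027, 0.108, 0, 15], [0.06, -0.036, 0.144, 0, 20], [0.06, -0.044, 0.18, 0, 21.3], [0.06, -0.044, 0.18, -0.03, 21.3], [0.06, -0.044, 0.18, -0.06, 21.3], [0.06, -0.044, 0.18, -0.09, 21.3], [0.06, -0.044, 0.18, -0.09, 21.3], [0.06, -0.044, 0.18, -0.09, 21.3]],
], squeeze=40)

```text
clock: 0.98
position: [0.5794, 0.1794, 0.114]
ee_rot: [-1.771, -2.591, 0.006]
force: [0.2, -0.6, 0.8]
width: 0.657
```

Run:
```python
from h import *
o=observe(); print(o["clock"],o["position"],R.from_rotvec(o["ee_rot"]).as_matrix()[:,1:],o["width"],o["force"])
a,_,_=grab("scene","scene1"); b,_,_=grab("side","side1"); w,d,c=grab("wrist","wrist1")
x=cv2.resize(a[205:295,300:390],(400,400)); y=cv2.resize(b[195:285,265:355],(400,400))
cv2.imwrite("pics/z3.png",np.hstack([x,y])[:,:,::-1])
```

```text
0.9833 [0.57942984 0.17943715 0.1140084 ] [[ 0.9317105  -0.00451833]
 [ 0.36316885 -0.00187649]
 [-0.00489131 -0.99998803]] 0.6566093743115196 [ 0.18764914 -0.64207836  0.79382945]
```

View pics/z3.png

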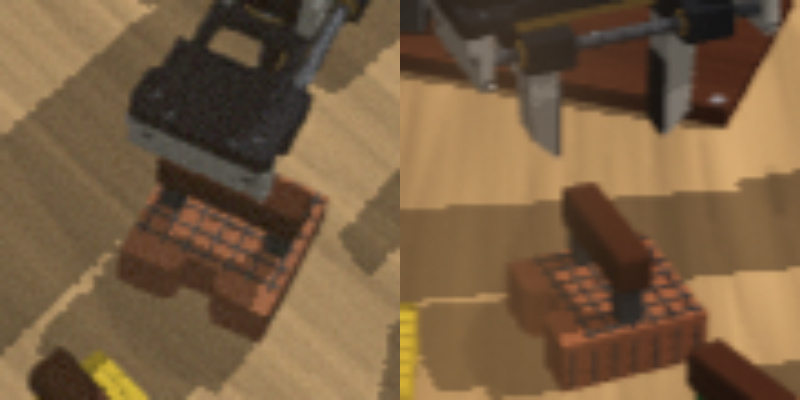

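View pics/wrist1.png

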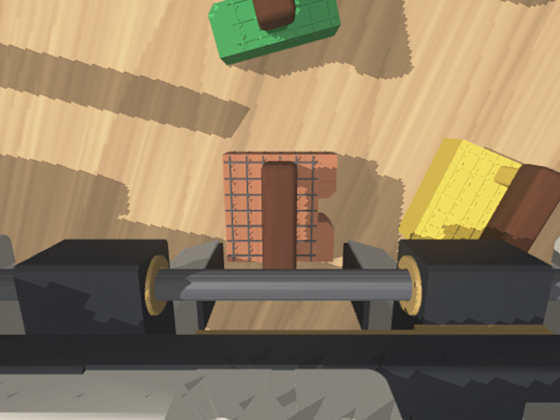

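The wrist view shows the bar centred and square between the fingers, with the notch on the +x side. Descend and grip.

Request:
step_arm([
  [[0.06, 0.001, 0, -0.025, 0], [0.06, 0.001, 0, -0.05, 0], [0.06, 0.001, 0, -0.051, 0], [0.06, 0.001, 0, -0.051, 0], [0.018, 0.001, 0, -0.051, 0], [0.015, 0.001, 0, -0.051, 0], [0.015, 0.001, 0, -0.051, 0], [0.015, 0.001, 0, -0.051, 0], [0.015, 0.001, 0, -0.051, 0], [0.015, 0.001, 0, -0.051, 0]],
], squeeze=45)

```text
clock: 1.97
position: [0.5831, 0.1804, 0.0665]
ee_rot: [1.772, 2.592, 0.003]
force: [-0.1, 0.3, -0.6]
width: 0.265
```

Request:
step_arm([
  [[0.015, 0, 0, 0.03, 0], [0.015, 0, 0, 0.065, 0], [0.015, 0, 0, 0.1, 0], [0.015, -0.007, -0.035, 0.1, -5], [0.015, -0.014, -0.07, 0.1, -10], [0.015, -0.021, -0.105, 0.1, -15], [0.015, -0.028, -0.14, 0.1, -20], [0.015, -0.035, -0.175, 0.1, -25], [0.015, -0.042, -0.21, 0.1, -30], [0.015, -0.049, -0.245, 0.1, -35], [0.015, -0.056, -0.28, 0.1, -40], [0.015, -0.063, -0.315, 0.1, -41.5], [0.015, -0.067, -0.347, 0.1, -41.5], [0.015, -0.067, -0.347, 0.08, -41.5], [0.015, -0.067, -0.347, 0.06, -41.5], [0.015, -0.067, -0.347, 0.06, -41.5], [0.015, -0.067, -0.347, 0.06, -41.5]],
])

```text
clock: 3.38
position: [0.5154, -0.1662, 0.1261]
ee_rot: [2.577, 1.797, -0.0]
force: [1.2, 0.4, 0.4]
width: 0.162
```

Run:
```python
from h import *
o=observe(); print(o["clock"],o["position"],R.from_rotvec(o["ee_rot"]).as_matrix()[:,1:],o["width"],o["force"])
a,_,_=grab("scene","scene2"); b,_,_=grab("side","side2"); w,d,c=grab("wrist","wrist2")
x=cv2.resize(a[110:220,190:330],(560,440)); y=cv2.resize(b[130:230,240:360],(528,440))
cv2.imwrite("pics/z4.png",x[:,:,::-1]);cv2.imwrite("pics/z5.png",y[:,:,::-1])
```

```text
3.3833 [ 0.51538432 -0.16624342  0.12607602] [[ 9.38368873e-01  8.15172812e-06]
 [-3.45635429e-01 -2.28894497e-04]
 [ 8.67633778e-05 -9.99999974e-01]] 0.16169767863180365 [1.23063536 0.39376991 0.41012706]
```

View pics/z4.png

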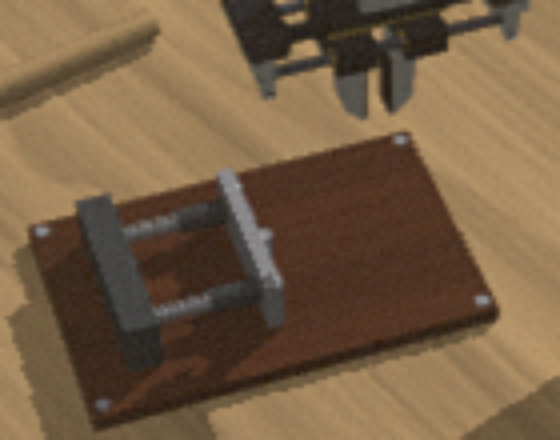

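View pics/z5.png

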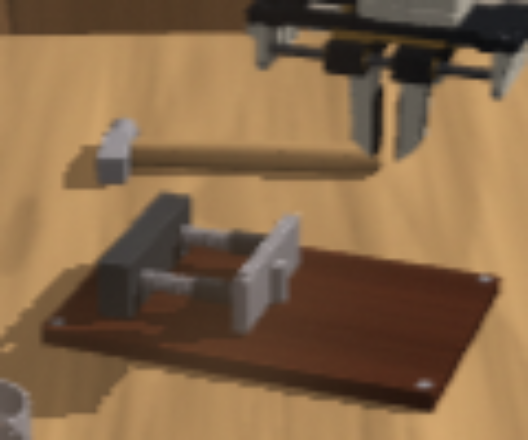

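View pics/wrist2.png

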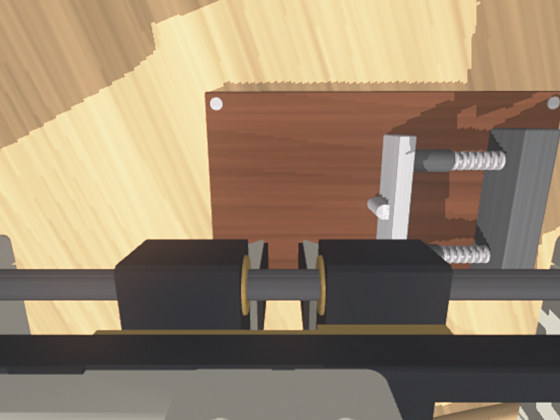

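The grasp failed: the fingers closed to 15 mm and hold no stamp. I need to see where the stamp is now and check the calibration by projecting the TCP.

Run:
```python
from h import *
def proj(c,X): 
    q=c[2].T@(np.array(X)-c[1]); q=c[0]@q; return q[:2]/q[2]
for n in("scene","side","wrist"):
    im,d,c=load(n+"2"); 
    print(n,proj(c,[.5154,-.1662,.112]), proj(c,[.5587,-.1818,.015]))
for n in("scene2","side2"):
    im,d,c=load(n); P=cloud(d,c)
    ok=(d>0)&(np.linalg.norm(P[...,:2]-[.58,.18],axis=-1)<.085)
    for lo,hi in((.024,.04),(.06,.09)):
        m=ok&(P[...,2]>lo)&(P[...,2]<hi); Q=P[m]
        print(lo,len(Q),np.median(Q[:,2]),cv2.minAreaRect(Q[:,:2].astype(np.float32)*1000))
cv2.imwrite("pics/s2.png",load("scene2")[0][:,:,::-1])
```

```text
scene [282.59281274 145.57009397] [267.57735774 173.00376372]
side [327.5737475 175.1170219] [313.20296367 200.10744262]
wrist [280.66093576 236.50318791] [332.54583813 200.77998176]
0.024 672 0.03242300360917105 ((580.091552734375, 178.72860717773438), (93.93415832519531, 90.59519958496094), 21.32634735107422)
0.06 415 0.07875432841361807 ((580.680419921875, 179.18849182128906), (26.78548240661621, 85.8856201171875), 21.840539932250977)
0.024 616 0.032543168297509695 ((579.7144775390625, 179.56893920898438), (92.75273132324219, 96.52592468261719), 20.591135025024414)
0.06 288 0.07894142513452701 ((579.7583618164062, 180.45681762695312), (25.565942764282227, 87.79772186279297), 21.339271545410156)
```

View pics/s2.png

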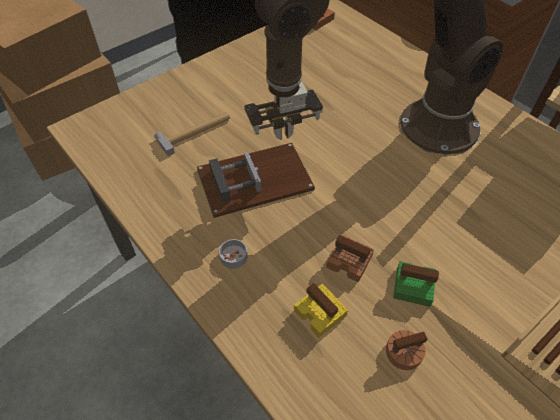

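The stamp is undisturbed. In both views the fingertips sit about 8 px from where they project, so I'll measure them by depth.

Run:
```python
from h import *
def proj(c,X): 
    q=c[2].T@(np.array(X)-c[1]); q=c[0]@q; return q[:2]/q[2]
T={"0":(.6244,-.0001,.2048),"1":(.5794,.1794,.114),"2":(.5154,-.1662,.1261)}
for k,t in T.items():
  for n in("scene","side"):
    im,d,c=load(n+k); P=cloud(d,c)
    print(k,n,"TCP",t,"proj tip",proj(c,[t[0],t[1],t[2]-.014]))
    m=(d>0)&(np.linalg.norm(P[...,:2]-np.array(t[:2]),axis=-1)<.1)&(P[...,2]>max(.09,t[2]-.05))
    Q=P[m]; z=np.sort(Q[:,2])[:12]; print(" lowest z",np.round(z,3)); L=Q[Q[:,2]<z[-1]+.006]; print(" pts",np.round(L[:,:].mean(0),3),np.round(np.percentile(L,[5,95],axis=0),3).tolist())
```

```text
0 scene TCP (0.6244, -0.0001, 0.2048) proj tip [292.21063543 180.99370229]
 lowest z [0.225 0.226 0.226 0.227 0.227 0.228 0.229 0.229 0.229 0.229 0.23  0.23 ]
 pts [0.602 0.005 0.231] [[0.573, -0.007, 0.226], [0.677, 0.011, 0.235]]
0 side TCP (0.6244, -0.0001, 0.2048) proj tip [292.70751455 175.32378304]
 lowest z [0.225 0.227 0.228 0.228 0.229 0.229 0.229 0.231 0.232 0.233 0.234 0.234]
 pts [0.63  0.01  0.234] [[0.569, 0.006, 0.228], [0.68, 0.014, 0.239]]
1 scene TCP (0.5794, 0.1794, 0.114) proj tip [353.73302476 239.88843618]
 lowest z [0.137 0.139 0.14  0.141 0.142 0.143 0.143 0.144 0.144 0.145 0.147 0.148]
 pts [0.552 0.165 0.145] [[0.548, 0.16, 0.139], [0.554, 0.171, 0.152]]
1 side TCP (0.5794, 0.1794, 0.114) proj tip [310.73594879 237.6666991 ]
 lowest z [0.136 0.138 0.139 0.139 0.14  0.141 0.141 0.142 0.142 0.142 0.143 0.143]
 pts [0.566 0.181 0.145] [[0.542, 0.162, 0.138], [0.614, 0.205, 0.148]]
2 scene TCP (0.5154, -0.1662, 0.1261) proj tip [282.59301803 145.54455069]
 lowest z [0.151 0.151 0.152 0.152 0.152 0.153 0.153 0.153 0.153 0.153 0.154 0.154]
 pts [ 0.52  -0.159  0.155] [[0.505, -0.166, 0.151], [0.537, -0.152, 0.159]]
2 side TCP (0.5154, -0.1662, 0.1261) proj tip [327.5745961  175.08816637]
 lowest z [0.149 0.149 0.15  0.15  0.151 0.151 0.152 0.152 0.153 0.153 0.153 0.154]
 pts [ 0.522 -0.161  0.155] [[0.507, -0.175, 0.149], [0.537, -0.151, 0.16]]
```

Run:
```python
from h import *
o=observe(); print(o)
im,d,c=load("wrist2");P=cloud(d,c)
for u,v in ((258,252),(310,252),(283,290),(200,260),(216,104),(378,207)): print((u,v),im[v,u],P[v,u])
print(c[1],c[2])
```

```text
{'clock': 3.5333, 'joints': array([ 0.10736777,  0.3803608 ,  0.13926821,  1.88277014, -0.06670202,
        0.8789692 , -0.07292788]), 'dq': array([-0.00068769, -0.00160648,  0.00100667, -0.00017533, -0.00111293,
       -0.0046152 ,  0.00042955]), 'joint_efforts': array([ 1.99730806e-01, -5.67066300e+01,  2.27926210e+00, -2.64311063e+01,
       -4.28731414e-02,  4.70601779e-02, -1.63501747e-03]), 'position': array([ 0.51701544, -0.16633006,  0.1276549 ]), 'ee_rot': array([2.57366011, 1.79625863, 0.00383553]), 'force': array([0.22613665, 0.11943534, 0.23662629]), 'ft_torque': array([ 0.0310175 ,  0.03019927, -0.03766472]), 'width': 0.16352822851762336}
(258, 252) [134 130 122] [ 0.50974801 -0.15254654  0.16508293]
(310, 252) [134 130 122] [ 0.53177318 -0.16052548  0.16543822]
(283, 290) [98 96 97] [ 0.52593425 -0.1405504   0.23265611]
(200, 260) [55 49 46] [ 0.51047347 -0.12616217  0.23340055]
(216, 104) [227 223 223] [ 0.49340422 -0.06985799  0.01525009]
(378, 207) [190 186 187] [ 0.58920271 -0.19085259  0.04643233]
[ 0.53919086 -0.10378839  0.30658463] [[ 0.93852969 -0.33492795 -0.08357806]
 [-0.34518701 -0.90859767 -0.23515145]
 [ 0.00281996  0.24954668 -0.96835867]]
```

All cameras agree that the fingertips are about 37 mm higher than the reported TCP z implies; laterally it agrees. So tip z ≈ reported z + 0.023. I'll go back over the stamp.

Request:
step_arm([
  [[0.06, 0.006, 0.035, 0.01, 5], [0.06, 0.013, 0.07, 0.01, 10], [0.06, 0.019, 0.105, 0.01, 15], [0.06, 0.026, 0.14, 0.01, 20], [0.06, 0.032, 0.175, 0.01, 25], [0.06, 0.039, 0.21, 0.01, 30], [0.06, 0.045, 0.245, 0.01, 35], [0.06, 0.052, 0.28, 0.01, 40], [0.06, 0.058, 0.315, 0, 41.5], [0.06, 0.064, 0.346, -0.01, 41.5], [0.06, 0.064, 0.346, -0.035, 41.5], [0.06, 0.064, 0.346, -0.06, 41.5], [0.06, 0.064, 0.346, -0.06, 41.5], [0.06, 0.064, 0.346, -0.06, 41.5]],
])

```text
clock: 4.7
position: [0.5805, 0.1796, 0.0677]
ee_rot: [1.771, 2.593, 0.003]
force: [1.4, 0.2, 0.8]
width: 0.653
```

Run:
```python
from h import *
o=observe(); print(o["clock"],o["position"],R.from_rotvec(o["ee_rot"]).as_matrix()[:,1:],o["width"],o["force"])
a,da,ca=grab("scene","scene3"); b,db,cb=grab("side","side3")
x=cv2.resize(a[205:295,300:390],(400,400)); y=cv2.resize(b[195:285,265:355],(400,400))
cv2.imwrite("pics/z6.png",np.hstack([x,y])[:,:,::-1])
```

```text
4.7 [0.58048714 0.17957305 0.06771502] [[ 9.31396824e-01  2.04236937e-03]
 [ 3.63998982e-01  7.28773960e-04]
 [ 2.16753442e-03 -9.99997649e-01]] 0.652987438221189 [1.40519512 0.24525271 0.75047913]
```

View pics/z6.png

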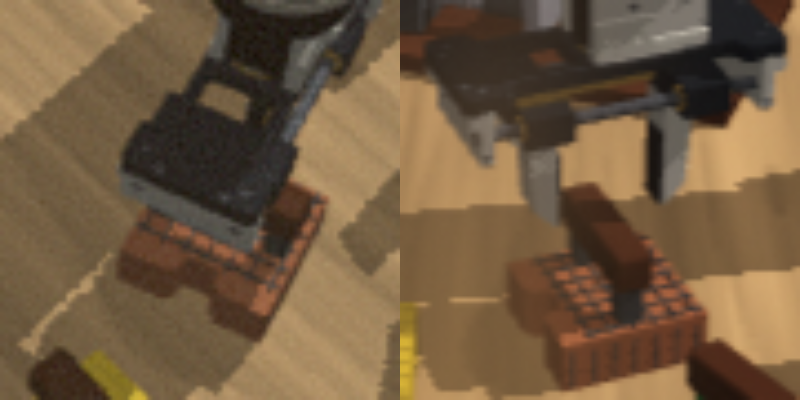

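The side view confirms the fingertips straddle the bar only at about its top. I'll descend another 40 mm and close.

Request:
step_arm([
  [[0.06, 0, 0, -0.015, 0], [0.06, 0, 0, -0.03, 0], [0.06, 0, 0, -0.04, 0], [0.06, 0, 0, -0.04, 0], [0.06, 0, 0, -0.04, 0]],
])

```text
clock: 5.22
position: [0.5824, 0.1796, 0.0303]
ee_rot: [1.771, 2.59, 0.008]
force: [0.3, 0.5, 0.3]
width: 0.654
```

Run:
```python
from h import *
o=observe(); print(o["clock"],o["position"],o["width"],o["force"])
b,db,cb=grab("side","side4")
P=cloud(db,cb);hs=cv2.cvtColor(b,cv2.COLOR_RGB2HSV)
m=(db>0)&(np.linalg.norm(P[...,:2]-[.58,.18],axis=-1)<.06)&(hs[...,1]<50)&(hs[...,2]>90)&(P[...,2]>.035);print(np.sort(P[m][:,2])[:10])
y=cv2.resize(b[195:285,265:355],(400,400))
cv2.imwrite("pics/z7.png",y[:,:,::-1])
```

```text
5.2167 [0.58244587 0.17958855 0.0303072 ] 0.6543654791136766 [0.32985661 0.48623561 0.34569855]
[0.05322086 0.05661043 0.05814011 0.06049564 0.06050066 0.06059134
 0.06129339 0.0626583  0.06268233 0.06407512]
```

View pics/z7.png

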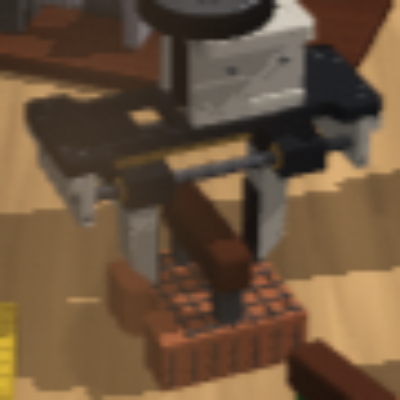

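The fingers now straddle the bar, with tips at about z = 0.053, no contact. Close.

Request:
step_arm([
  [[0.015, 0, 0, 0, 0], [0.015, 0, 0, 0, 0], [0.015, 0, 0, 0, 0], [0.015, 0, 0, 0, 0], [0.015, 0, 0, 0, 0], [0.015, 0, 0, 0, 0], [0.015, 0, 0, 0, 0], [0.015, 0, 0, 0, 0], [0.015, 0, 0, 0, 0], [0.015, 0, 0, 0, 0]],
], squeeze=50)

```text
clock: 6.1
position: [0.5819, 0.1795, 0.0305]
ee_rot: [1.771, 2.591, 0.007]
force: [-4.7, -1.6, 5.0]
width: 0.256
```

Request:
step_arm([
  [[0.015, 0, 0, 0.02, 0], [0.015, 0, 0, 0.03, 0], [0.015, 0, 0, 0.03, 0]],
])

```text
clock: 6.35
position: [0.5839, 0.1803, 0.0626]
ee_rot: [1.77, 2.588, 0.013]
force: [0.5, 1.0, -4.7]
width: 0.257
```

Run:
```python
from h import *
o=observe(); print(o["clock"],o["position"],o["width"],o["force"])
b,db,cb=grab("side","side5")
y=cv2.resize(b[175:285,245:355],(440,440))
cv2.imwrite("pics/z8.png",y[:,:,::-1])
```

```text
6.35 [0.58392416 0.18029795 0.06256816] 0.25690018804220016 [ 0.53961676  1.03126005 -4.70609291]
```

View pics/z8.png

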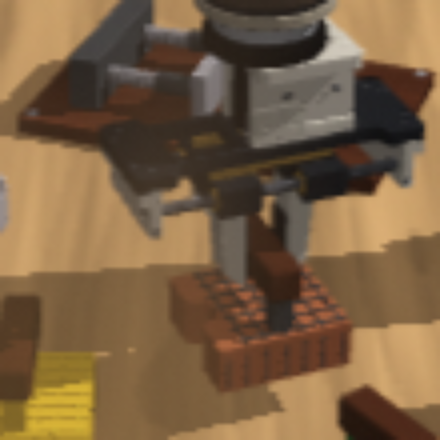

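Held: width 23.5 mm and 4.7 N of load, about 0.48 kg. Carry it to the jig.

Request:
step_arm([
  [[0.015, 0, 0, 0.03, 0], [0.015, 0, 0, 0.055, 0], [0.015, -0.007, -0.035, 0.055, -5], [0.015, -0.014, -0.07, 0.055, -10], [0.015, -0.021, -0.105, 0.055, -15], [0.015, -0.028, -0.14, 0.055, -20], [0.015, -0.035, -0.175, 0.055, -25], [0.015, -0.042, -0.21, 0.055, -30], [0.015, -0.049, -0.245, 0.055, -35], [0.015, -0.056, -0.28, 0.055, -40], [0.015, -0.063, -0.315, 0.055, -41.4], [0.015, -0.067, -0.346, 0.055, -41.4], [0.015, -0.067, -0.346, 0.03, -41.4], [0.015, -0.067, -0.346, 0.01, -41.4], [0.015, -0.067, -0.346, 0.01, -41.4], [0.015, -0.067, -0.346, 0.01, -41.4]],
])

```text
clock: 7.73
position: [0.5152, -0.1655, 0.0702]
ee_rot: [2.571, 1.796, 0.005]
force: [-0.2, 0.3, -4.6]
width: 0.257
```

Run:
```python
from h import *
o=observe(); print(o["clock"],o["position"],R.from_rotvec(o["ee_rot"]).as_matrix()[:,1:],o["width"],o["force"])
a,_,_=grab("scene","scene6"); b,_,_=grab("side","side6"); w,d,c=grab("wrist","wrist6")
x=cv2.resize(a[120:220,190:330],(616,440)); y=cv2.resize(b[130:230,240:360],(528,440))
cv2.imwrite("pics/z9.png",x[:,:,::-1]);cv2.imwrite("pics/z10.png",y[:,:,::-1])
```

```text
7.7333 [ 0.51515354 -0.16553136  0.07023092] [[ 0.93899944  0.00532502]
 [-0.34386891 -0.00246994]
 [ 0.00584963 -0.99998277]] 0.25708468267514106 [-0.19285256  0.3247108  -4.64828188]
```

View pics/z9.png

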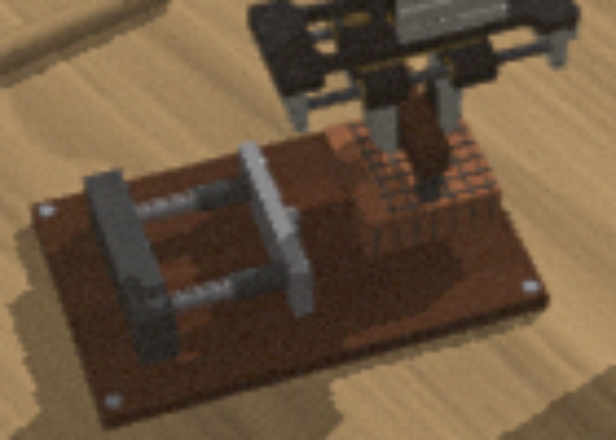

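View pics/z10.png

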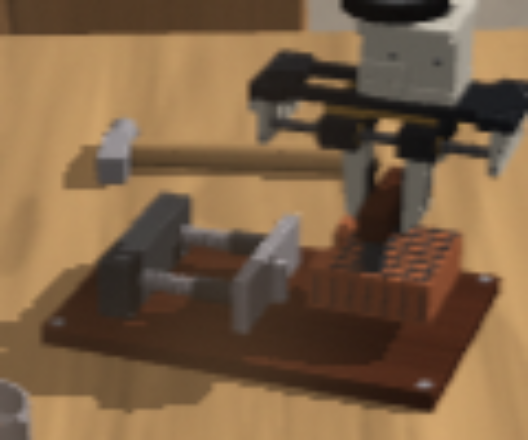

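View pics/wrist6.png

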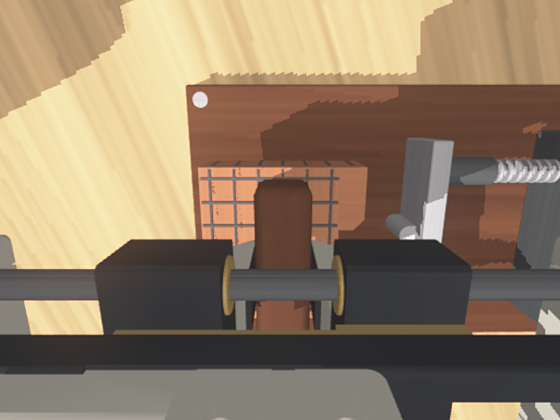

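The stamp hovers square behind the stop. Now I'll measure the lateral offset between stamp and stop in jig axes.

Run:
```python
from h import *
th=np.deg2rad(-20.1); O=np.array([.5587,-.1818]); M=np.array([[np.cos(th),np.sin(th)],[-np.sin(th),np.cos(th)]])
def J(P): return np.concatenate([(P[...,:2]-O)@M.T,P[...,2:]],-1)
for n in("scene2","side2","scene6","side6","wrist6","wrist2"):
    im,d,c=load(n); P=J(cloud(d,c)); hs=cv2.cvtColor(im,cv2.COLOR_RGB2HSV)
    near=(d>0)&(abs(P[...,0])<.25)&(abs(P[...,1])<.12)
    g=near&(P[...,2]>.052)&(P[...,2]<.066)&(P[...,0]>.02)&(P[...,0]<.07)&(hs[...,1]<90)
    Q=P[g]; 
    if len(Q)>10: print(n,"stop",len(Q),"y",np.percentile(Q[:,1],[0,2,98,100]).round(4),"x",np.percentile(Q[:,0],[2,50,98]).round(4),"ang",np.rad2deg(np.polyfit(Q[:,1],Q[:,0],1)[0]).round(2))
    b=near&(P[...,2]>.052)&(P[...,2]<.066)&(P[...,0]>.11)&(P[...,0]<.18); Q=P[b]
    if len(Q)>10: print("  block y",np.percentile(Q[:,1],[2,98]).round(4),"x",np.percentile(Q[:,0],[2,98]).round(4))
    t=near&(P[...,2]>.043)&(P[...,2]<.052)&(P[...,0]>.02)&(P[...,0]<.0355)&(abs(P[...,1])<.03); Q=P[t]
    if len(Q)>3: print("  tongue",len(Q),Q.mean(0).round(4),np.percentile(Q[:,1],[0,100]).round(4))
    if n[-1]=="6":
        cop=near&(P[...,0]<.02)&(P[...,0]>-.12)&(P[...,2]>.062)&(P[...,2]<.085); Q=P[cop]
        cop2=cop&(abs(P[...,2]-np.median(Q[:,2]))<.005); Q=P[cop2]
        print("  stamp",len(Q),"z",np.median(Q[:,2]),"y",np.percentile(Q[:,1],[0,2,98,100]).round(4),"x",np.percentile(Q[:,0],[0,2,98,100]).round(4),cv2.minAreaRect((Q[:,:2]*1000).astype(np.float32)))
```

```text
scene2 stop 159 y [-0.0637 -0.0584  0.0599  0.0621] x [0.0407 0.0472 0.0528] ang 0.2
  block y [-0.062   0.0643] x [0.1311 0.1561]
  tongue 5 [0.0333 0.0011 0.0492] [-0.0019  0.0037]
side2 stop 88 y [-0.0605 -0.0583  0.0631  0.0689] x [0.039  0.0446 0.0522] ang -0.21
  block y [-0.0609  0.0682] x [0.129 0.155]
scene6 stop 162 y [-0.0605 -0.0569  0.0597  0.0612] x [0.0406 0.0474 0.0528] ang 0.01
  block y [-0.0623  0.0645] x [0.1309 0.1563]
  tongue 8 [0.0337 0.0008 0.0478] [-0.007   0.0062]
  stamp 464 z 0.07256514522224955 y [-0.0471 -0.0409  0.0467  0.0484] x [-0.0918 -0.0901 -0.0021 -0.0003] ((-46.02524948120117, 0.6827583312988281), (95.50874328613281, 91.59764099121094), 89.91092681884766)
side6 stop 90 y [-0.0609 -0.0588  0.0603  0.061 ] x [0.0388 0.0441 0.0524] ang 0.19
  block y [-0.0621  0.0685] x [0.129 0.155]
  tongue 5 [0.0332 0.     0.0458] [-0.0054  0.0038]
  stamp 317 z 0.0736835373543181 y [-0.0531 -0.0397  0.0488  0.0522] x [-0.0916 -0.0905 -0.0021 -0.0005] ((-46.074764251708984, -1.1675834655761719), (105.1903305053711, 90.71162414550781), 88.91461181640625)
wrist6 stop 2466 y [-0.003  -0.      0.0572  0.0581] x [0.0397 0.0444 0.0515] ang -0.01
  tongue 139 [ 0.0327 -0.0004  0.0464] [-0.0057  0.0043]
  stamp 8583 z 0.0737221293266204 y [-0.0452  0.0046  0.045   0.0452] x [-0.0904 -0.0888 -0.0019  0.    ] ((-45.209022521972656, 0.01590728759765625), (90.4507827758789, 90.40310668945312), 89.98153686523438)
wrist2 stop 1921 y [-0.0231 -0.0194  0.0566  0.058 ] x [0.0397 0.0447 0.0515] ang 0.06
  block y [-0.0433  0.0613] x [0.1295 0.1545]
  tongue 98 [ 0.0328 -0.0013  0.0466] [-0.0071  0.0039]
```

In the wrist view the stamp is at y 0.0 mm with 0.0° yaw error, and the tongue is at about −0.5 mm. The underside is 26 mm above the board. Lower.

Request:
step_arm([
  [[0.015, 0, 0, -0.012, 0], [0.015, 0, 0, -0.02, 0], [0.015, 0, 0, -0.023, 0], [0.015, 0, 0, -0.025, 0], [0.015, 0, 0, -0.026, 0], [0.015, 0, 0, -0.026, 0], [0.015, 0, 0, -0.026, 0]],
])

```text
clock: 8.47
position: [0.5175, -0.1658, 0.0467]
ee_rot: [2.567, 1.795, 0.01]
force: [1.4, 0.7, -5.5]
width: 0.259
```

Request:
step_arm([
  [[0.015, 0, 0, -0.001, 0], [0.015, 0, 0, -0.002, 0], [0.015, 0, 0, -0.003, 0], [0.015, 0, 0, -0.003, 0]],
])

```text
clock: 8.8
position: [0.5184, -0.166, 0.0455]
ee_rot: [2.566, 1.794, 0.013]
force: [-2.8, 1.0, 16.2]
width: 0.254
```

```bash
cat > chk.py <<'E'
from h import *
import sys
th=np.deg2rad(-20.1); O=np.array([.5587,-.1818]); M=np.array([[np.cos(th),np.sin(th)],[-np.sin(th),np.cos(th)]])
def J(P): return np.concatenate([(P[...,:2]-O)@M.T,P[...,2:]],-1)
k=sys.argv[1]; o=observe(); print(o["clock"],o["position"],o["force"],"jigforce",M@o["force"][:2],"yaw",np.rad2deg(np.arctan2(*R.from_rotvec(o["ee_rot"]).as_matrix()[[1,0],1])),o["width"])
for cn in sys.argv[2:]:
    im,d,c=grab(cn,cn+k); P=J(cloud(d,c)); hs=cv2.cvtColor(im,cv2.COLOR_RGB2HSV)
    near=(d>0)&(abs(P[...,0])<.25)&(abs(P[...,1])<.12)
    g=near&(P[...,2]>.054)&(P[...,2]<.064)&(P[...,0]>.02)&(P[...,0]<.095)&(hs[...,1]<90)&(abs(P[...,1])>.03)
    Q=P[g]
    if len(Q)>10: print(cn,"stop y",np.percentile(Q[:,1],[0,100]).round(4),"x",np.percentile(Q[:,0],[0,2,50,98]).round(4))
    s=near&(P[...,0]<.075)&(P[...,0]>-.12)&(P[...,2]>.035)&(P[...,2]<.056)&(hs[...,1]>90)&(abs(P[...,1])<.055); Q=P[s]
    A=np.c_[Q[:,:2],np.ones(len(Q))]; zc=np.median(Q[:,2]); q=Q[abs(Q[:,2]-zc)<.004]; A=np.c_[q[:,:2],np.ones(len(q))]; pl=np.linalg.lstsq(A,q[:,2],rcond=None)[0]
    print(cn,"stamp",len(q),"ztop",zc.round(4),"slope",pl[:2].round(3),"y",np.percentile(q[:,1],[0,2,98,100]).round(4),"x",np.percentile(q[:,0],[0,2,98,100]).round(4),cv2.minAreaRect((q[:,:2]*1000).astype(np.float32)))
E
python3 chk.py 7 wrist
```

```text
8.8 [ 0.51837588 -0.16601547  0.04550116] [-2.84467184  0.99627211 16.24242253] jigforce [-3.01379355 -0.04200564] yaw -20.088392901468286 0.2541639884806301
wrist stop y [0.03   0.0582] x [0.0394 0.0398 0.0446 0.0515]
wrist stamp 7120 ztop 0.0471 slope [-0.001 -0.002] y [-0.0451  0.0049  0.045   0.0453] x [-0.0892 -0.088  -0.0005  0.0012] ((-43.96941375732422, 0.11870574951171875), (90.42344665527344, 90.37041473388672), 0.12597236037254333)
```

Flat on the board: stamp top at 47.1 mm, slopes about 0, but 21 N down. I'll ease the down force and slide forward in +x_jig direction (0.939, −0.344).

Request:
step_arm([
  [[0.015, 0, 0, 0.0015, 0], [0.015, 0.006, -0.002, 0.0015, 0], [0.015, 0.012, -0.0045, 0.0015, 0], [0.015, 0.018, -0.0066, 0.0015, 0], [0.015, 0.024, -0.0088, 0.0015, 0], [0.015, 0.029, -0.0107, 0.0015, 0], [0.015, 0.032, -0.012, 0.0015, 0], [0.015, 0.032, -0.012, 0.0015, 0], [0.015, 0.032, -0.012, 0.0015, 0]],
])

```text
clock: 9.6
position: [0.5503, -0.1781, 0.0467]
ee_rot: [2.567, 1.794, 0.012]
force: [0.0, 0.1, -4.3]
width: 0.257
```

```bash
python3 chk.py 8 wrist
```

```text
9.6 [ 0.55026915 -0.17806805  0.0467229 ] [ 0.02932865  0.10076103 -4.34543483] jigforce [-0.00708514  0.10470317] yaw -20.094024102560418 0.2574307303236314
wrist stop y [0.0301 0.0582] x [0.0396 0.04   0.0452 0.0516]
wrist stamp 7005 ztop 0.0482 slope [0.008 0.001] y [-0.0451  0.0045  0.0448  0.045 ] x [-0.055  -0.0536  0.0339  0.0355] ((-9.749225616455078, -0.047534942626953125), (90.06565856933594, 90.5473403930664), 89.99398040771484)
```

View pics/wrist8.png

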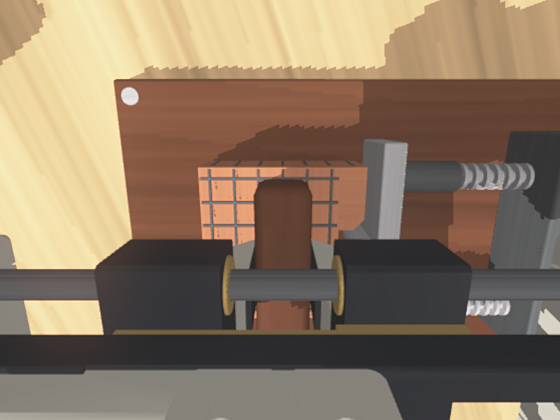

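The wrist view shows the tongue entering the notch mouth; the stamp face is at x = 35 mm, so 5 mm remain. Push, slightly lowered.

Request:
step_arm([
  [[0.015, 0.002, -0.0007, -0.0013, 0], [0.015, 0.005, -0.0018, -0.0013, 0], [0.015, 0.009, -0.0033, -0.0013, 0], [0.015, 0.013, -0.0048, -0.0013, 0], [0.015, 0.016, -0.0059, -0.0013, 0], [0.015, 0.0185, -0.0068, -0.0013, 0], [0.015, 0.0185, -0.0068, -0.0013, 0], [0.015, 0.0185, -0.0068, -0.0013, 0], [0.015, 0.0185, -0.0068, -0.0013, 0]],
])

```text
clock: 10.4
position: [0.5657, -0.1837, 0.0455]
ee_rot: [2.57, 1.797, 0.007]
force: [-9.2, 3.2, 7.9]
width: 0.254
```

```bash
python3 chk.py 9 wrist
```

```text
10.4 [ 0.56571305 -0.18369636  0.04552979] [-9.20330617  3.15231693  7.88826942] jigforce [-9.7260962  -0.20248268] yaw -20.079883730339297 0.25420191871679265
wrist stop y [0.03  0.058] x [0.0511 0.0514 0.0567 0.063 ]
wrist stamp 7110 ztop 0.0471 slope [-0.001 -0.004] y [-0.0455  0.0045  0.0447  0.045 ] x [-0.0386 -0.0373  0.0503  0.0518] ((6.545375823974609, -0.20224380493164062), (90.48987579345703, 90.34947967529297), 89.93962860107422)
```

The stop is back 11.5 mm and the stamp is flat and square. The lag is about 3 mm at 10 N, so I'll command another 12.5 mm, aiming for about 20.

Request:
step_arm([
  [[0.015, 0.003, -0.0011, -0.0015, 0], [0.015, 0.005, -0.0018, -0.0015, 0], [0.015, 0.007, -0.0026, -0.0015, 0], [0.015, 0.009, -0.0033, -0.0015, 0], [0.015, 0.0105, -0.0038, -0.0015, 0], [0.015, 0.0117, -0.0043, -0.0015, 0], [0.015, 0.0117, -0.0043, -0.0015, 0], [0.015, 0.0117, -0.0043, -0.0015, 0], [0.015, 0.0117, -0.0043, -0.0015, 0]],
])

```text
clock: 11.2
position: [0.5711, -0.1856, 0.0456]
ee_rot: [-2.571, -1.798, 0.002]
force: [-29.0, 11.0, 38.8]
width: 0.258
```

```bash
python3 chk.py 10 wrist scene side; python3 chk.py 11 wrist
```

```text
11.2 [ 0.57111191 -0.18563446  0.04564796] [-28.95767998  11.03740828  38.79121609] jigforce [-30.98710318   0.41357922] yaw -20.068194843509705 0.2578917167048685
wrist stop y [0.03   0.0581] x [0.057  0.0573 0.0626 0.0689]
wrist stamp 7125 ztop 0.0473 slope [-0.008 -0.002] y [-0.0455  0.0046  0.0447  0.0451] x [-0.0328 -0.0314  0.056   0.0576] ((12.433326721191406, -0.2656745910644531), (90.37256622314453, 90.57310485839844), 0.06629589945077896)
scene stop y [-0.0629  0.0604] x [0.0579 0.0584 0.0646 0.07  ]
scene stamp 345 ztop 0.0476 slope [ 0.004 -0.006] y [-0.0434 -0.0384  0.0468  0.0486] x [-0.033  -0.0313  0.0527  0.0546] ((10.67379379272461, 2.7260208129882812), (90.94185638427734, 88.20160675048828), 89.12091827392578)
side stop y [-0.0552  0.0645] x [0.0558 0.0567 0.0632 0.0699]
side stamp 264 ztop 0.0476 slope [-0.004 -0.01 ] y [-0.0439 -0.0379  0.0485  0.053 ] x [-0.0343 -0.0324  0.0554  0.0575] ((12.351848602294922, 5.368877410888672), (92.5743408203125, 95.9453353881836), 1.729640245437622)
11.35 [ 0.57108532 -0.18563219  0.04564116] [-29.98199548  10.21077706  39.36346277] jigforce [-31.66495215  -0.71472137] yaw -20.071923411104486 0.2573724319813236
wrist stop y [0.03   0.0581] x [0.0569 0.0572 0.0626 0.069 ]
wrist stamp 7128 ztop 0.0473 slope [-0.008 -0.002] y [-0.0459  0.0046  0.0447  0.045 ] x [-0.0327 -0.0314  0.056   0.0578] ((12.607978820800781, -0.4431610107421875), (90.49320220947266, 90.9057388305664), 0.0477343313395977)
```

View pics/scene10.png

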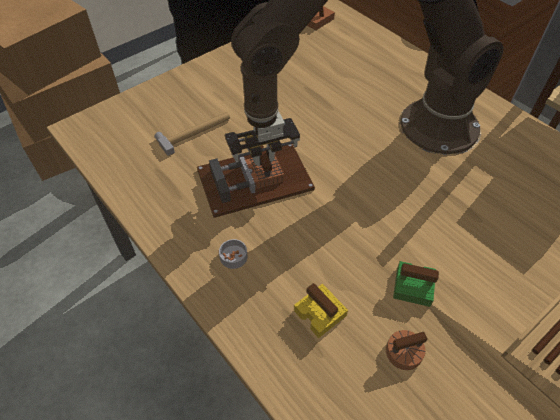

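View pics/wrist10.png

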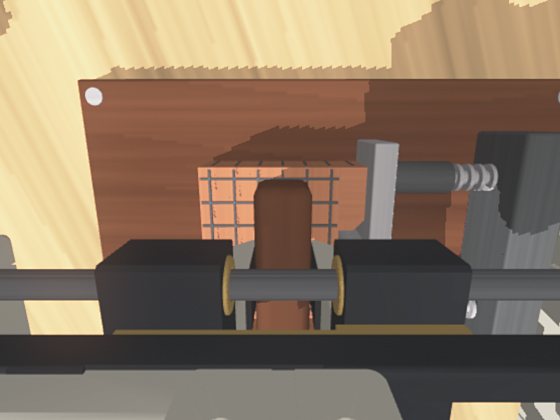

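The stop is back 17.4 mm (10.4 N), so it is in range. But down force is 43 N, and friction takes about 20 N of the push. I'll ease the down force and trim to about 20 mm.

Request:
step_arm([
  [[0.015, 0.0045, -0.0016, -0.0008, 0], [0.015, 0.0045, -0.0016, -0.0003, 0], [0.015, 0.005, -0.0018, 0, 0], [0.015, 0.0052, -0.0019, 0, 0], [0.015, 0.0052, -0.0019, 0, 0], [0.015, 0.0052, -0.0019, 0, 0], [0.015, 0.0052, -0.0019, 0, 0]],
])

```text
clock: 11.98
position: [0.5714, -0.1857, 0.0461]
ee_rot: [-2.565, -1.794, 0.01]
force: [-18.4, 7.1, 20.3]
width: 0.254
```

```bash
python3 chk.py 12 wrist scene
```

```text
11.9833 [ 0.57138624 -0.18572235  0.04611675] [-18.39412243   7.12050971  20.34784271] jigforce [-19.72084683   0.36551125] yaw -20.063198316640676 0.2542427252554182
wrist stop y [0.03   0.0581] x [0.0574 0.0576 0.063  0.0691]
wrist stamp 7127 ztop 0.0476 slope [-0.016 -0.002] y [-0.0453  0.0045  0.0447  0.0451] x [-0.0325 -0.0311  0.0564  0.0579] ((12.7452392578125, -0.16077804565429688), (90.41304779052734, 90.4136962890625), 0.08047342300415039)
scene stop y [-0.0606  0.0609] x [0.0201 0.0576 0.0652 0.0706]
scene stamp 350 ztop 0.0477 slope [-0.009 -0.002] y [-0.0444 -0.0401  0.0466  0.0505] x [-0.033  -0.0314  0.0537  0.0556] ((11.214164733886719, 3.0111083984375), (88.07964324951172, 95.27020263671875), 0.6175572276115417)
```

Request:
step_arm([
  [[0.015, 0.005, -0.0018, -0.0003, 0], [0.015, 0.006, -0.0022, -0.0003, 0], [0.015, 0.007, -0.0026, -0.0003, 0], [0.015, 0.0075, -0.0027, -0.0003, 0], [0.015, 0.0075, -0.0027, -0.0003, 0], [0.015, 0.0075, -0.0027, -0.0003, 0], [0.015, 0.0075, -0.0027, -0.0003, 0]],
])

```text
clock: 12.67
position: [0.5732, -0.1864, 0.0465]
ee_rot: [-2.558, -1.789, 0.019]
force: [-23.5, 7.8, 24.9]
width: 0.259
```

```bash
python3 chk.py 13 wrist scene; python3 chk.py 14 wrist
```

```text
12.6667 [ 0.57315267 -0.18637346  0.04650314] [-23.52143667   7.83915462  24.87341416] jigforce [-24.78284746  -0.7216647 ] yaw -20.05675076305013 0.25930331107526844
wrist stop y [0.03   0.0581] x [0.0591 0.0594 0.0648 0.0711]
wrist stamp 7136 ztop 0.0481 slope [-0.027 -0.003] y [-0.0452  0.0046  0.0447  0.045 ] x [-0.0305 -0.0291  0.0582  0.0597] ((14.553600311279297, -0.0095977783203125), (90.23707580566406, 90.11627197265625), 89.85731506347656)
scene stop y [-0.0581  0.0608] x [0.0202 0.0216 0.0664 0.0719]
scene stamp 351 ztop 0.0484 slope [-0.014 -0.005] y [-0.0447 -0.0382  0.0469  0.0513] x [-0.0307 -0.0289  0.0551  0.0567] ((12.7095947265625, 3.5407791137695312), (95.61431121826172, 87.36549377441406), 89.04052734375)
12.7667 [ 0.57316369 -0.18638307  0.0464994 ] [-22.09449466   8.08844407  24.55582253] jigforce [-2.35284852e+01  2.82405129e-03] yaw -20.057326463323456 0.25766316259547317
wrist stop y [0.03   0.0581] x [0.0591 0.0595 0.0648 0.0711]
wrist stamp 7130 ztop 0.0481 slope [-0.027 -0.003] y [-0.045   0.0046  0.0447  0.0451] x [-0.0305 -0.0292  0.0582  0.0599] ((14.63016128540039, -0.008453369140625), (90.12689208984375, 90.27851104736328), 89.8606948852539)
```

The stop is back 19.5 mm (11.7 N), tilt 0.027 rad, lateral about 0. Check that the hold stays still over time without new commands, and that the bystanders are unmoved.

```bash
python3 - <<'E'
from h import *
for i in range(12): eyes.get_image("scene")
E
python3 chk.py 15 wrist side scene
python3 - <<'E'
from h import *
for n in("scene","side"):
    a=load(n+"0"); b=load(n+"15")
    boxes={"scene":{"round":(375,325,435,375),"tin":(215,235,252,272),"hammer":(150,110,235,158)},"side":{"round":(258,300,305,352),"tin":(220,213,250,240)}}[n]
    for k,(x0,y0,x1,y1) in boxes.items():
        print(n,k,np.abs(a[0][y0:y1,x0:x1].astype(int)-b[0][y0:y1,x0:x1]).mean().round(1))
E
```

```text
13.4167 [ 0.57313985 -0.18641372  0.04650164] [-22.9504443    8.52734266  25.59991541] jigforce [-24.4831343   0.1208358] yaw -20.05722463748209 0.25892101492717434
wrist stop y [0.03   0.0581] x [0.0592 0.0595 0.0648 0.071 ]
wrist stamp 7136 ztop 0.0481 slope [-0.027 -0.002] y [-0.0457  0.0045  0.0448  0.045 ] x [-0.0305 -0.0292  0.0582  0.0598] ((14.735418319702148, -0.3096580505371094), (90.32237243652344, 90.7372817993164), 0.12062354385852814)
side stop y [-0.0379  0.0617] x [0.0207 0.0413 0.065  0.0707]
side stamp 256 ztop 0.0481 slope [-0.02  -0.012] y [-0.0467 -0.0398  0.0505  0.0517] x [-0.0316 -0.0298  0.0573  0.0602] ((14.23921012878418, 2.5381851196289062), (91.79216766357422, 98.3653335571289), 0.05551064386963844)
scene stop y [-0.0598  0.061 ] x [0.0201 0.0211 0.0654 0.072 ]
scene stamp 344 ztop 0.0481 slope [-0.018 -0.007] y [-0.0443 -0.0389  0.0465  0.0484] x [-0.0305 -0.0295  0.0547  0.0567] ((13.121028900146484, 2.031475067138672), (87.15390014648438, 92.71963500976562), 0.02253551594913006)
scene round 3.2
scene tin 8.0
scene hammer 7.3
side round 1.5
side tin 17.6
```

The hold is steady and has not drifted over 0.75 s. In the scene view the tin is at the same pixels as at the start; its difference score looks like moving arm shadow. Handing in.

Run:
```python
from h import *
im,d,c=load("side0");im2,d2,c2=load("side15")
for I,D,C in((im,d,c),(im2,d2,c2)):
    P=cloud(D,C); m=(D>0)&(P[...,2]>.02)&(P[...,2]<.04)&(np.linalg.norm(P[...,:2]-[.81,-.02],axis=-1)<.1); print(P[m].mean(0), m.sum())
print(arm.sign_off())
```

```text
[ 0.80127992 -0.0196882   0.02630157] 183
[ 0.80065351 -0.01871175  0.02669967] 167
the job is handed in; nothing more can be done
None
```

The stamp is on the jig board with its notch over the tongue. It is pressed against the sprung stop and still gripped, and I handed the job in at about 13.4 s. No verdict was reported.

**What happened:** My first grasp closed on nothing. In the camera images the fingertips sat about 37 mm higher than the reported tool height implied. I used the measured height instead, and the second grasp held. I carried and turned the stamp, set it flat, and pushed it on in stages. Partway through, the down force reached about 43 N, so I eased it off and finished the push.

**Last checks (wrist camera unless noted):**

| Check | Measured | Allowed |
|---|---|---|
| Stop pushed back | about 19.5 mm | 13.5–27 mm |
| Spring force, worked out from that | about 11.7 N | 8–16.5 N |
| Gap between notched side and stop face | under 1 mm | −5 to +4 mm |
| Sideways offset from the tongue | under 2 mm | 6 mm |
| Yaw error | about 0.1° | 0.1 rad (5.7°) |
| Tilt, nose down | 0.027 rad | 0.08 rad |
| Height of stamp on the board | within about 1 mm of flat | 5 mm |

- **Stillness:** nothing drifted over about 0.75 s without new commands.
- **Bystanders:** the tin moved about 1 mm between measurements, which is noise. The round stamp and hammer looked unmoved in the pictures; I did not measure their positions.

**Not ideal:**
- **Contact force:** the wrist reads about 24 N along the push. I put the extra 12 N or so down to board friction, since the stamp still presses down with roughly 30 N. I worked out the stamp-on-stop force from the spring and did not measure it directly.
- **Side and scene views:** they put the sideways offset 2–3 mm off the wrist reading, but part of the stamp was hidden from them.

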